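Open the belt guard and hold the idler back for a new belt

ROBOT

A 6-joint arm with a two-finger parallel gripper is mounted at the origin on the work surface; the furniture and walls round the work are solid. World frame = base frame: x ahead of the robot, y to its left, z up, the work surface at z = 0. Lengths are in m, angles in rad, forces in N, time in s.
With the tool pointing down it reaches from about 0.275 to 0.875 m from the base axis. Payload 12.5 kg.
Tool frame: the origin (TCP) lies on the centre line of the jaws, within the pads' length; the fingertips stand 8 mm ahead of it and the grasp point (between the pads) lies 11 mm behind it; z points along the fingers, y is the line along which they close (so a half turn about z gives the same grasp; the last joint's range is limited). The gripper opens to 85 mm and grips with 20 to 120 N. Pads are 22 mm wide; open, the fingers measure 114 mm over their backs; the gripper's body (76 mm by 85 mm) begins 54 mm behind the grasp point. The pads swing forward as they close: fully open they stand 13 mm farther back than shut.
Start: joints at [1.251, 0.351, 1.652, -0, 1.139, -0.085], TCP at [0.128, 0.535, 0.239] pointing down, gripper open.
Joint ranges: [-2.75, 2.75], [-0.79, 2.1], [0.01, 2.65], [-1.57, 4.71], [0.07, 3.14], [-2.87, 2.87]. Speed limits (rad/s): [2.22, 2.22, 2.79, 3.14, 3.14, 3.14].

INTERFACE

Orientations are given as [roll, pitch, yaw] about the fixed x, y, z axes, in that order (R = Rz(yaw) Ry(pitch) Rx(roll)).
In Python, from rig import readout, optics, hand_in gives the robot as it stands.
- The arm moves only by the shell command python3 -m crank 'ROWS' [FORCE]. ROWS is JSON, a list of rows, each a list of 7 numbers: the turn, a rotation vector about the tool's x, y, z in rad, then the shift along the tool's x, y, z in mm, then the finger opening in mm, from 0 to 85.4. A call has 1 to 20 rows; each row is the pose to reach, as a shift and turn from the pose commanded when the call began, along the tool's axes at that moment; what a row does not reach only later rows make up. A row lasts 1/12 s, in which the tool goes at most 41.7 mm and 7.16 degrees, less where a joint would pass 70% of its speed; a pose out of reach is approached as far as the arm can. A call with a gripper value outside its range is refused whole. The fingers move at their own pace and stop on an object; FORCE is the grip in N (left out, the last holds). Time passes only in rows, so rows that repeat a pose let the fingers close. It gives the time, the measured TCP pose, the force, the opening and the grip force at its end, in the units of the state.
- readout.sense(): the state, without advancing time (a new reading comes with each control period).
- optics.grab_frame(name): name is "scene" or "top" or "wrist"; returns a dict with "image" (400x640x3 uint8, red, green, blue), "z_map" (400x640 float32, m along the optical axis (not along the pixel's ray), 0 where there is no reading), "mtx" (3x3 intrinsics, pixels), "rvec" (rotation vector, rad) and "tvec" (3), from world to camera coordinates, as OpenCV has them; the wrist camera has in their place "T_tool_cam" (4x4, takes a point from camera to tool coordinates, whose origin is the TCP and whose axes are the flange's). Camera axes: x right, y down, z forward; pixel columns grow to the right and rows downward; lengths in m; the calibration is good to about 2 mm. The wrist camera is an equidistant fisheye: a pixel r from the principal point sees the ray r / f radians off the axis. A picture is of the moment at which its call begins: read the wrist's pose just before it.
- hand_in(): hands the job in; it is judged then, once.
The state is a dict: "t": time; "q": joint angles; "dq": joint speeds; "effort": joint torques, N m; "tcp_pos": TCP position; "tcp_rot": TCP orientation; "wrist_force": force on the tool from outside, world axes, zero at the start; "ft_torque": the same for the moment, N m; "opening": finger opening in m; "finger_force": force on a finger pad.
Only numpy, scipy, OpenCV 4.12 (cv2) and the standard library are available. Lean on these libraries where they do the work, as an engineer would, in place of code of your own. Each camera call takes 0.05 s, during which the arm holds its last target. There are 200 camera calls.

TASK

The drive belt of the graver sharpener is off and I want to slip a new one on. Take the red flat-blade screwdriver from the wooden tool block, put its blade into the slot in front of the sharpener's black belt guard and lever the orange spring catch away from the guard until the guard springs open, then stand the screwdriver back in its hole in the block and let go of it. Then reach into the belt bay with your fingers, swing the idler arm by its orange post against its spring until it is hard against its stop, and keep holding it there: finish while still holding it, with the guard open and everything else on the bench left where it is.

Things in the scene. Friction and masses are not known exactly. Their poses are not given: they have to be found in the camera images.
- sharpener: Graver sharpener: low grey machine, fixed, rim 62 mm high. Its x points from the front (slot side) to the back (guard hinge), y left to the lap disc, z up. Origin: on the bench under the middle of the belt bay. Housing in this frame (mm): x -83 (dial -93) to 66, y -83 to 207. y below 76 is the bay under the black guard; beyond it a closed part with a 96 mm lap disc, 81 high at its screw.
- bay_floor (a point): Middle of the floor of the belt bay, 12 mm above the bench. In the sharpener's frame (mm) the open bay is x -47 to 60, y -77 to 76; its walls are 62 high. Two pulleys and everything else fixed in it are below z 30, but for the idler arm's pivot stud, 37 high.
- catch_slot (a point): Middle of the mouth of the slot for the blade, at rim height (62 mm). The slot is 11 mm wide along the sharpener's x, 34 mm long along its y and 24 mm deep. Its rear side (+x) is the front edge of the closed guard, its front side (-x) the upright face of the orange catch, which reaches 20 mm down; the catch's two hooks at the slot's ends stand 3.5 mm above the rim.
- catch (a joint): Orange spring catch, slide in m: 0 at rest, grows as it is pushed along the sharpener's -x (away from the guard), 0.009 at the end. It pushes back with 2.4 N at first, 4 N at 4 mm. From 0.004 on its hooks are clear of the guard, which then springs up by itself; the catch springs back when let go.
- guard (a joint): Black belt guard, 112 x 146 x 4 mm, flush with the rim when shut, hinged at the back of the bay (axis along the sharpener's y, at x 62, z 60 mm). Hinge in rad: 0 shut, grows as it opens up and back; its spring takes it to 2.2, fully open, in about a second and keeps it there.
- guard_edge (a point): Middle of the guard's front edge, 112 mm from its hinge.
- idler (a joint): Idler arm in the belt bay, hinge in rad about a vertical axis: 0 at rest, grows as the arm turns clockwise seen from above, which brings its post towards the front of the sharpener; 0.70 is its stop. A spring turns it back to 0 whenever it is let go; it takes about 3.5 N at the post to start and 6.2 N at the stop.
- idler_pivot (a point): Point on the idler arm's vertical hinge axis, on the sharpener, 36 mm above the bench.
- idler_post (a point): Centre of the top of the idler arm's upright orange post: diameter 14 mm, from 31 to 56 mm above the bench, 65 mm from the hinge axis; below it are a thin steel arm and a black 24 mm roller. At rest there are 47 mm between the post and the rear wall of the bay and nothing higher than 30 mm around it.
- tool_block: Wooden block, 150 x 56 x 70 mm, fixed to the bench. Origin: middle of its underside; x along its length, z up. Three vertical holes, 13.5 mm wide and 64 mm deep, at x = -50, 0 and 50 mm on its centre line, each with a driver standing in it.
- screwdriver: Flat-blade screwdriver, red handle with black bands, 145 mm long, 40 to 85 g, upright, blade down, in one of the block's holes (which one varies). Origin: on its axis at the lower end of the handle, which rests on the block (70 mm above the bench); z up along the handle. Handle: 24 mm diameter, 85 mm long. Below it 60 mm of 6 mm round shaft ending in a blade 7 x 2 mm.
- hex_driver: Hex driver of the same shape with a blue handle in another hole of the block; origin as the screwdriver's. Leave it.
- scriber: Scriber of the same shape with a green handle in another hole of the block; origin as the screwdriver's. Leave it.
- loupe: Bystander: black watchmaker's loupe, 38 mm wide, 30 mm high.
- parts_pot: Bystander: small pot with a dark blue screw lid, 43 mm wide, 31 mm high.

How it is judged:
On the way, in this order (a step that is already met when the one before it is completed fails the run):
1. the screwdriver pushes the catch back by more than 2 mm (value of joint catch above 0.002 m and contact force between screwdriver and catch above 0.3 N).
2. the guard has sprung open (past 1.5 rad) (value of joint guard above 1.5 rad), for 0.2 s.
3. the screwdriver stands in the block again and is let go (z of screwdriver in the frame of tool_block between 0.065 and 0.075 m and y of screwdriver in the frame of tool_block between -0.01 and 0.01 m and x of screwdriver in the frame of tool_block between -0.062 and 0.062 m and angle between screwdriver's own z axis and vertical below 0.15 rad and contact force between the fingers and screwdriver below 0.1 N), for 0.2 s.
At the end, for the whole second after the job is handed in: The idler arm is at its stop (within 0.06 rad, 4 mm at the post), held there by the gripper's fingers with more than 2 N; the guard stands open (past 1.5 rad); the screwdriver stands upright in a hole of the block, handle down on the wood (within 5 mm), untouched (all of step 3 and value of joint idler above 0.64 rad and contact force between the fingers and idler above 2 N and contact force between screwdriver and idler below 0.1 N and value of joint guard above 1.5 rad); the arm keeps its last pose, push and grip.
It fails at once if another driver or a bystander is moved by more than 30 mm (distance of any of hex_driver, scriber, loupe, parts_pot from where it was at the start of the episode above 0.03 m).
It also fails if it takes over 50 s, if anything falls off the work surface, if the arm or the gripper's body presses on something with over 40 N, if the wrist force passes 120 N, or if a joint passes its speed limit or range.

## Working session

There is one attempt and no reset: what is moved stays moved. The work goes in short steps, Python scripts to look and compute and a shell command to move; the robot and the scene stay as the last step left them, time stands still between calls to the robot, and variables do not carry over. Pictures are saved under pics/ and viewed, at most 10 in all, crops included, and the job is handed in when it is done.

```bash
mkdir -p pics; ls
python3 - <<'E'
from rig import readout, optics
import cv2, numpy as np, pickle
print(readout.sense())
d={}
for n in ("scene","top"):
    f=optics.grab_frame(n); d[n]=f
    cv2.imwrite(f"pics/{n}0.png",f["image"][:,:,::-1]); print(n,f["mtx"],f["rvec"],f["tvec"])
pickle.dump(d,open("f0.pkl","wb"))
E
```

```text
pics
{'t': 0.0, 'q': array([ 1.25138374e+00,  3.51215458e-01,  1.65244334e+00,  5.32216948e-06,
        1.13911511e+00, -8.45867124e-02]), 'dq': array([ 0.00052629,  0.00069873, -0.00028704, -0.00070429,  0.00040493,
       -0.00088439]), 'effort': array([ 1.92899657e-03, -5.06091607e+01, -2.91408116e+01,  3.06540278e-05,
        4.48259772e-03,  5.62455989e-05]), 'tcp_pos': array([0.12783208, 0.53459497, 0.23876249]), 'tcp_rot': array([-3.14041603e+00, -1.04613024e-04,  2.90676449e+00]), 'wrist_force': array([-0.00640953, -0.74096339, -0.26931382]), 'ft_torque': array([-0.02254272, -0.01086462,  0.02709857]), 'finger_force': 0.0, 'opening': 0.08533970039380225}
scene [[425.03773761   0.         321.29626594]
 [  0.         425.03773761 200.72851735]
 [  0.           0.           1.        ]] [ 0.7251776  -2.71807384  0.98088263] [0.43791029 0.20444439 0.76517368]
top [[423.63408119   0.         323.73979288]
 [  0.         423.63408119 208.95016487]
 [  0.           0.           1.        ]] [ 2.10945101 -2.17604172  0.14395503] [0.0571901  0.52280147 0.85031324]
```

View pics/top0.png

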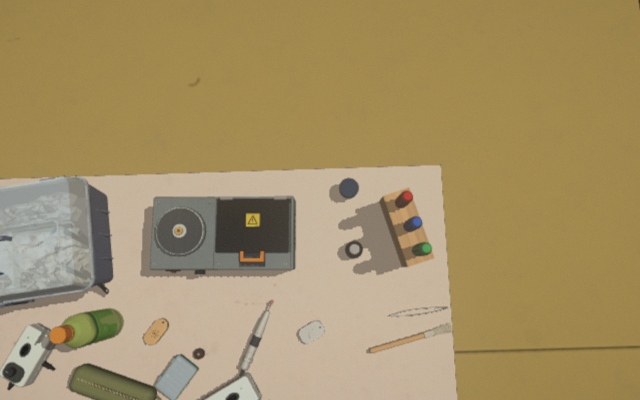

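View pics/scene0.png

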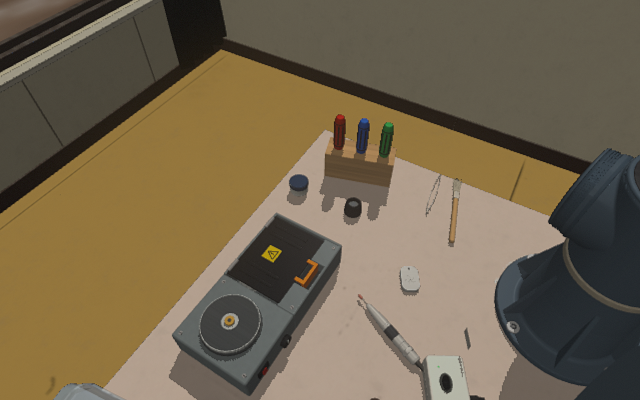

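Top view: the sharpener has its lap at (180,231), guard at (252,225) and orange catch at (252,257). The block is at (407,228), with the red driver at its far end (405,199), then blue and green. The loupe is at (354,250) and the pot at (348,188).

```bash
cat > h.py <<'E'
import numpy as np, cv2
from scipy.spatial.transform import Rotation as R
def cloud(f):
    v,u=np.mgrid[0:400,0:640]; z=f["z_map"]; K=f["mtx"]
    p=np.stack([(u-K[0,2])*z/K[0,0],(v-K[1,2])*z/K[1,1],z],-1)
    Rm=cv2.Rodrigues(np.array(f["rvec"],float))[0]
    w=(p-np.array(f["tvec"]).ravel())@Rm; w[z==0]=np.nan
    return w
def proj(f,P):
    return cv2.projectPoints(np.array(P,float).reshape(-1,3),np.array(f["rvec"],float),np.array(f["tvec"],float),f["mtx"],None)[0].reshape(-1,2)
E
python3 - <<'E'
import pickle
from h import *
d=pickle.load(open("f0.pkl","rb"))
for n in d:
    f=d[n]; w=cloud(f); I=f["image"].astype(int); hsv=cv2.cvtColor(f["image"],cv2.COLOR_RGB2HSV)
    H,S,V=[hsv[...,i].astype(int) for i in range(3)]; z=w[...,2]
    u=np.arange(640)[None]+0*z; v=np.arange(400)[:,None]+0*z
    box=(lambda a,b,c,e:(u>a)&(u<c)&(v>b)&(v<e))
    if n=="top": sh,bl=box(140,180,310,290),box(370,175,445,280)
    else: sh,bl=box(165,205,350,392),box(320,105,400,195)
    print(n,"bench z",np.nanmedian(z[290:300,290:350]) if n=="top" else np.nanmedian(z[300:310,390:420]))
    for nm,m in (("rim",sh&(abs(z-.062)<.005)),("blocktop",bl&(abs(z-.07)<.004)),
      ("orange",sh&(H<16)&(S>170)&(V>120)&(abs(z-.062)<.012)),
      ("red",bl&((H<6)|(H>174))&(S>150)&(z>.08)),("blue",bl&(H>105)&(H<130)&(S>120)&(z>.08)),("green",bl&(H>50)&(H<85)&(S>120)&(z>.08))):
        P=w[m]; 
        if len(P)<5: print(nm,len(P)); continue
        r=cv2.minAreaRect((P[:,:2]*1000).astype(np.float32))
        print(nm,len(P),"mean",P.mean(0).round(4),"zmax",P[:,2].max().round(4),"rect",np.round(r[0],1),np.round(r[1],1),round(r[2],1), np.round(cv2.boxPoints(r)).tolist() if nm in("rim","blocktop") else "")
E
```

```text
scene bench z 0.00016089751430522267
rim 10474 mean [0.473  0.2505 0.0622] zmax 0.0669 rect [477.9 249. ] [290.7 149.7] 88.4 [[399.0, 106.0], [549.0, 102.0], [557.0, 392.0], [407.0, 396.0]]
blocktop 980 mean [ 0.4744 -0.1205  0.0699] zmax 0.0738 rect [ 477.5 -125.8] [149.9  59.1] 16.2 [[397.0, -118.0], [414.0, -175.0], [558.0, -133.0], [541.0, -76.0]]
orange 91 mean [0.4248 0.1881 0.0654] zmax 0.068 rect [428.1 189.3] [48.  20.4] 87.8 
red 164 mean [ 0.5232 -0.1053  0.1307] zmax 0.1562 rect [ 524.6 -108.1] [17.1 20.3] 67.6 
blue 130 mean [ 0.4765 -0.1197  0.1343] zmax 0.1562 rect [ 477.6 -122.6] [17.9 18.1] 48.3 
green 114 mean [ 0.4294 -0.1339  0.1409] zmax 0.1572 rect [ 429.2 -137.2] [19.4 16.6] 70.6 
top bench z 0.0006354380864085598
rim 8031 mean [0.4802 0.2319 0.0627] zmax 0.067 rect [481.6 249.4] [290.  147.4] 88.3 [[404.0, 107.0], [551.0, 102.0], [560.0, 392.0], [412.0, 397.0]]
blocktop 1449 mean [ 0.4769 -0.1223  0.0708] zmax 0.074 rect [ 480.3 -126.3] [149.9  56.8] 16.3 [[400.0, -120.0], [416.0, -175.0], [560.0, -133.0], [544.0, -78.0]]
orange 85 mean [0.4267 0.1894 0.0662] zmax 0.0691 rect [429.8 188.3] [47.2 16.1] 88.2 
red 63 mean [ 0.5271 -0.1124  0.1556] zmax 0.1586 rect [ 526.9 -112.6] [15.4 13.9] 41.9 
blue 48 mean [ 0.4793 -0.127   0.1557] zmax 0.1586 rect [ 479.1 -126.7] [13.  12.4] 1.6 
green 0
```

```bash
cat >> h.py <<'E'
from rig import readout
def goal(*targets):
    """targets: (x,y,z mm of TCP, angle deg of closing axis in world); print turn+shift in the present tool frame"""
    s=readout.sense(); R0=R.from_euler("xyz",s["tcp_rot"]); p=s["tcp_pos"]*1000
    for x,y,z,a in targets:
        Rt=R.from_euler("xyz",[np.pi,0,np.radians(a+90)])
        print((R0.inv()*Rt).as_rotvec().round(3),R0.inv().apply(np.array([x,y,z])-p).round(1))
    print("t",round(s["t"],2),"tcp",p.round(1),"axis",round(np.degrees(s["tcp_rot"][2])-90,2),"q",s["q"].round(2),"F",s["wrist_force"].round(1),"op",round(s["opening"]*1000,1),s["finger_force"])
E
python3 -c "
from h import *
goal((526.5,-112,235,-73.75))"
```

```text
[-0.000e+00  1.000e-03  2.623e+00] [-538.1 -536.2    4.3]
t 0.1 tcp [127.8 534.6 238.8] axis 76.55 q [ 1.25  0.35  1.65 -0.    1.14 -0.08] F [-0.6  0.4  0.1] op 85.6 0.0
```

```bash
python3 -m crank '[[0,0,2.623,-538,-536,4,85],[0,0,2.623,-538,-536,4,85],[0,0,2.623,-538,-536,4,85],[0,0,2.623,-538,-536,4,85],[0,0,2.623,-538,-536,4,85],[0,0,2.623,-538,-536,4,85],[0,0,2.623,-538,-536,4,85],[0,0,2.623,-538,-536,4,85],[0,0,2.623,-538,-536,4,85],[0,0,2.623,-538,-536,4,85],[0,0,2.623,-538,-536,4,85],[0,0,2.623,-538,-536,4,85],[0,0,2.623,-538,-536,4,85],[0,0,2.623,-538,-536,4,85],[0,0,2.623,-538,-536,4,85],[0,0,2.623,-538,-536,4,85],[0,0,2.623,-538,-536,4,85],[0,0,2.623,-538,-536,4,85],[0,0,2.623,-538,-536,4,85],[0,0,2.623,-538,-536,4,85]]' 60
python3 - <<'E'
from h import *
from rig import optics
goal((526.5,-112,235,-73.75))
f=optics.grab_frame("wrist"); cv2.imwrite("pics/w1.png",f["image"][:,:,::-1]); print(f["mtx"],f["T_tool_cam"].round(4))
import pickle; pickle.dump((f,readout.sense()),open("w1.pkl","wb"))
E
```

```text
t: 1.77
tcp_pos: [0.5274, -0.1142, 0.2345]
tcp_rot: [-3.141, 0.001, 0.398]
wrist_force: [-0.0, 0.4, 0.3]
opening: 0.0845
finger_force: 0.0
[-0.     0.001  0.114] [ 0.1 -2.4 -0.5]
t 1.77 tcp [ 527.4 -114.2  234.5] axis -67.22 q [-0.3   0.34  1.68 -0.    1.12  0.87] F [-0.   0.4  0.3] op 84.5 0.0
[[309.70691629   0.         319.57819502]
 [  0.         309.70691629 200.31418672]
 [  0.           0.           1.        ]] [[-4.000e-04 -9.662e-01 -2.577e-01  6.480e-02]
 [ 1.000e+00 -2.000e-04 -1.000e-03  1.000e-04]
 [ 1.000e-03 -2.577e-01  9.662e-01 -1.351e-01]
 [ 0.000e+00  0.000e+00  0.000e+00  1.000e+00]]
```

View pics/w1.png

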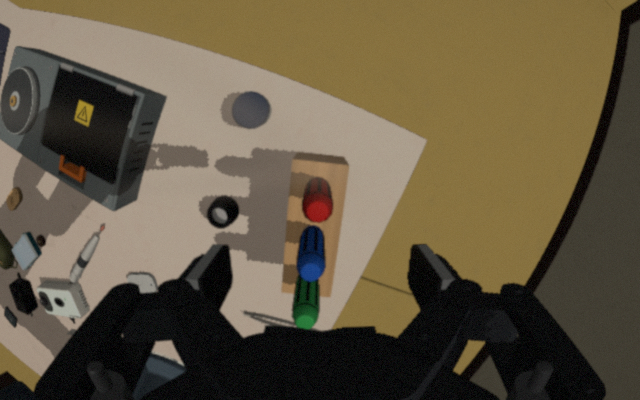

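The wrist view shows the block between the fingers: red handle top at (318,205), blue (312,265), green (305,310). I'll compute the red position from its depth.

```bash
cat >> h.py <<'E'
def wcloud(f,s):
    v,u=np.mgrid[0:400,0:640]; K=f["mtx"]; z=f["z_map"]
    a=u-K[0,2]; b=v-K[1,2]; r=np.hypot(a,b)+1e-9; th=r/K[0,0]
    t=np.tan(np.minimum(th,1.5)); p=np.stack([a/r*t*z,b/r*t*z,z],-1)
    T=f["T_tool_cam"]; w=p@T[:3,:3].T+T[:3,3]
    w=R.from_euler("xyz",s["tcp_rot"]).apply(w.reshape(-1,3)).reshape(w.shape)+s["tcp_pos"]
    w[z==0]=np.nan; return w
E
python3 - <<'E'
from h import *
import pickle
f,s=pickle.load(open("w1.pkl","rb")); w=wcloud(f,s)
hsv=cv2.cvtColor(f["image"],cv2.COLOR_RGB2HSV); H,S=hsv[...,0],hsv[...,1]; z=w[...,2]
for n,m in (("red",((H<6)|(H>174))&(S>150)),("blue",(H>105)&(H<130)&(S>150)),("green",(H>50)&(H<85)&(S>150))):
    m=m&(z>.15)&(z<.165); m[:, :270]=0; m[:,350:]=0
    print(n,m.sum(),w[m].mean(0).round(4), np.round(cv2.minEnclosingCircle((w[m][:,:2]*1000).astype(np.float32)),1) if 0 else cv2.minEnclosingCircle((w[m][:,:2]*1000).astype(np.float32)))
m=(abs(z-.07)<.004); m[:,:270]=0;m[:,355:]=0;m[:150]=0; m[290:]=0
print("block",cv2.minAreaRect((w[m][:,:2]*1000).astype(np.float32)))
hk=(H<16)&(S>170)&(abs(z-.064)<.006); hk[:,:40]=0; hk[:,100:]=0
print("orange",hk.sum(),cv2.minAreaRect((w[hk][:,:2]*1000).astype(np.float32)))
goal((526.5,-112,160,-73.75),(526.5,-112,111,-73.75))
E
```

```text
red 517 [ 0.5265 -0.1108  0.1544] ((525.5962524414062, -111.1292724609375), 9.951918601989746)
blue 404 [ 0.4788 -0.1243  0.1544] ((477.867919921875, -124.55121612548828), 9.601268768310547)
green 292 [ 0.4319 -0.1378  0.1543] ((430.554443359375, -138.09686279296875), 9.08779525756836)
block ((478.8861083984375, -124.4631118774414), (146.78404235839844, 57.076698303222656), 15.946727752685547)
orange 290 ((462.4830627441406, 212.11578369140625), (122.36788177490234, 69.16493225097656), 56.74437713623047)
[-0.001  0.001  0.106] [ 0.3 -0.8 74.5]
[-0.001  0.001  0.106] [  0.3  -0.8 123.5]
t 1.82 tcp [ 526.7 -112.9  234.5] axis -67.7 q [-0.3   0.34  1.69 -0.    1.12  0.88] F [ 0.2  0.5 -1.1] op 84.8 0.0
```

```bash
python3 -m crank '[[0,0,0.106,0.5,-1,0,85],[0,0,0.106,0.5,-1,40,85],[0,0,0.106,0.5,-1,75,85],[0,0,0.106,0.5,-1,105,85],[0,0,0.106,0.5,-1,123,85],[0,0,0.106,0.5,-1,123,85],[0,0,0.106,0.5,-1,123,85]]' 60
python3 -c "
from h import *
goal((526.3,-111.5,111,-73.75))"
```

```text
t: 2.4
tcp_pos: [0.5262, -0.1101, 0.1122]
tcp_rot: [-3.141, 0.001, 0.303]
wrist_force: [0.6, -0.1, 0.9]
opening: 0.0849
finger_force: 0.0
[-0.001  0.001  0.02 ] [-0.3  1.4  1.2]
t 2.4 tcp [ 526.2 -110.1  112.2] axis -72.63 q [-0.29  0.5   1.79  0.    0.86  0.97] F [ 0.6 -0.1  0.9] op 84.9 0.0
```

```bash
python3 -m crank '[[0,0,0.02,0,1.4,0,85],[0,0,0.02,0,1.4,0,30],[0,0,0.02,0,1.4,0,15],[0,0,0.02,0,1.4,0,15],[0,0,0.02,0,1.4,0,15],[0,0,0.02,0,1.4,0,15],[0,0,0.02,0,1.4,0,15],[0,0,0.02,0,1.4,0,15],[0,0,0.02,0,1.4,0,15],[0,0,0.02,0,1.4,0,15]]' 90
python3 -c "
from h import *
goal((526.3,-111.5,111,-73.75))"
```

```text
t: 3.23
tcp_pos: [0.5271, -0.1118, 0.1128]
tcp_rot: [3.141, -0.0, 0.281]
wrist_force: [-0.9, 1.1, 6.0]
opening: 0.0221
finger_force: 87.7
[ 0.    -0.    -0.003] [-0.7 -0.5  1.8]
t 3.23 tcp [ 527.1 -111.8  112.8] axis -73.91 q [-0.3   0.5   1.79  0.    0.86  0.99] F [-0.9  1.1  6. ] op 22.1 87.71661221981049
```

```bash
python3 -m crank '[[0,0,0,0,0,-25,15],[0,0,0,0,0,-55,15],[0,0,0,0,0,-85,15],[0,0,0,0,0,-107,15],[0,0,0,0,0,-107,15],[0,0,0,0,0,-107,15]]'
python3 - <<'E'
from h import *
import pickle
f,s=pickle.load(open("w1.pkl","rb")); w=wcloud(f,s)
hsv=cv2.cvtColor(f["image"],cv2.COLOR_RGB2HSV); H,S=hsv[...,0],hsv[...,1]; z=w[...,2]
hk=(H<16)&(S>170)&(abs(z-.064)<.006); hk[:,:55]=0; hk[:,90:]=0;hk[:150]=0;hk[190:]=0
print("orange",hk.sum(),cv2.minAreaRect((w[hk][:,:2]*1000).astype(np.float32)))
goal((431.2,188.4,220,-1.65))
E
```

```text
t: 3.73
tcp_pos: [0.5272, -0.1119, 0.2201]
tcp_rot: [3.14, -0.002, 0.281]
wrist_force: [-0.5, -0.6, -1.4]
opening: 0.0221
finger_force: 88.2
orange 278 ((436.26556396484375, 188.39846801757812), (36.6329460144043, 53.94221115112305), 7.165310382843018)
[ 2.000e-03 -1.000e-03 -1.261e+00] [-9.000e+00 -3.151e+02 -3.000e-01]
t 3.73 tcp [ 527.2 -111.9  220.1] axis -73.91 q [-0.3   0.35  1.7  -0.    1.09  0.99] F [-0.5 -0.6 -1.4] op 22.1 88.19909870624542
```

```bash
python3 -m crank '[[0,0,-1.26,-9,-315,0,15],[0,0,-1.26,-9,-315,0,15],[0,0,-1.26,-9,-315,0,15],[0,0,-1.26,-9,-315,0,15],[0,0,-1.26,-9,-315,0,15],[0,0,-1.26,-9,-315,0,15],[0,0,-1.26,-9,-315,0,15],[0,0,-1.26,-9,-315,0,15],[0,0,-1.26,-9,-315,0,15],[0,0,-1.26,-9,-315,0,15],[0,0,-1.26,-9,-315,0,15],[0,0,-1.26,-9,-315,0,15],[0,0,-1.26,-9,-315,0,15]]'
python3 - <<'E'
from h import *
from rig import optics
import pickle
goal((431.2,188.4,190,-1.65))
s=readout.sense(); f=optics.grab_frame("wrist"); t=optics.grab_frame("top"); c=optics.grab_frame("scene")
pickle.dump((f,s,t,c),open("w2.pkl","wb"))
cv2.imwrite("pics/w2.png",np.hstack([f["image"][60:360,170:470],c["image"][100:400,150:450]])[:,:,::-1])
w=wcloud(f,s); hsv=cv2.cvtColor(f["image"],cv2.COLOR_RGB2HSV); H,S,V=[hsv[...,i] for i in range(3)]; z=w[...,2]
hk=(H<16)&(S>150)&(abs(z-.064)<.006)&(abs(w[...,0]-.43)<.03)&(abs(w[...,1]-.188)<.04)
P=(w[hk][:,:2]*1000).astype(np.float32); print("orange",len(P),cv2.minAreaRect(P),cv2.boxPoints(cv2.minAreaRect(P)))
E
```

```text
t: 4.82
tcp_pos: [0.4308, 0.1881, 0.2186]
tcp_rot: [-3.14, 0.0, 1.536]
wrist_force: [0.1, -1.2, 0.3]
opening: 0.0221
finger_force: 88.3
[-0.001  0.    -0.006] [ 0.4  0.4 28.6]
t 4.82 tcp [430.8 188.1 218.6] axis -1.98 q [0.31 0.23 1.87 0.   1.04 0.35] F [ 0.1 -1.2  0.3] op 22.1 88.30861866474152
orange 471 ((428.5415954589844, 184.08023071289062), (23.219078063964844, 57.7598876953125), 2.641730546951294) [[415.6133  212.39438]
 [418.27548 154.69589]
 [441.46988 155.76608]
 [438.8077  213.46457]]
```

View pics/w2.png

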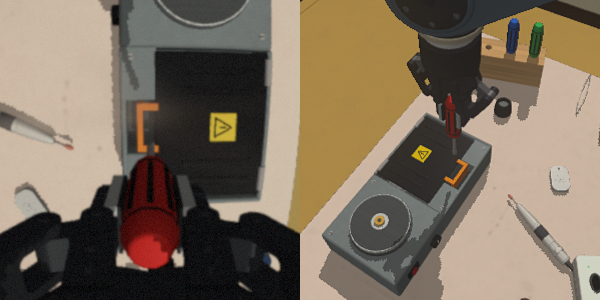

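The wrist crop (offset 170,60) shows the U-shaped catch with its bar at about (140,128) and hooks at (150,105) and (150,148). The driver hangs vertical, its shaft just in front of the slot. I'll locate the catch more precisely by pixel-plane intersection.

Run:
```python
from h import *
import pickle
f,s,t,c=pickle.load(open("w2.pkl","rb")); f0=pickle.load(open("f0.pkl","rb"))
o=np.array([486.7,186.8]); yaw=np.radians(-1.65); A=np.array([[np.cos(yaw),np.sin(yaw)],[-np.sin(yaw),np.cos(yaw)]])
def onplane(f,h,s=None):
    v,u=np.mgrid[0:400,0:640]; K=f["mtx"]; a=u-K[0,2]; b=v-K[1,2]
    if s is None:
        Rm=cv2.Rodrigues(np.array(f["rvec"],float))[0]; d=np.stack([a/K[0,0],b/K[1,1],1+0*a],-1)@Rm; C=-Rm.T@np.array(f["tvec"]).ravel()
    else:
        r=np.hypot(a,b)+1e-9; th=r/K[0,0]; d=np.stack([a/r*np.sin(th),b/r*np.sin(th),np.cos(th)],-1)
        T=f["T_tool_cam"]; Rt=R.from_euler("xyz",s["tcp_rot"]).as_matrix(); d=d@(Rt@T[:3,:3]).T; C=s["tcp_pos"]+Rt@T[:3,3]
    return ((C+d*((h-C[2])/d[...,2:]))[...,:2]*1000-o)@A.T
for n,g,ss in (("wrist",f,s),("top0",f0["top"],None),("scene0",f0["scene"],None),("scene2",c,None)):
    q=onplane(g,.0655,ss); hsv=cv2.cvtColor(g["image"],cv2.COLOR_RGB2HSV); H,S,V=[hsv[...,i] for i in range(3)]
    m=(H>5)&(H<18)&(S>170)&(V>110)&(abs(q[...,0]+55)<25)&(abs(q[...,1])<40)
    P=q[m]; print(n,m.sum(),"y",np.percentile(P[:,1],[1,99]).round(1))
    for y in range(-28,29,4):
        e=P[abs(P[:,1]-y)<2][:,0]
        if len(e)>2: print(y,e.min().round(1),e.max().round(1),end="; ")
    print()
```

```text
wrist 245 y [-23.  23.]
-24 -67.8 -48.4; -20 -68.8 -48.4; -16 -68.7 -48.4; -12 -68.7 -62.8; -8 -68.6 -62.8; -4 -68.5 -62.8; 0 -68.5 -63.6; 4 -67.4 -64.6; 20 -53.1 -50.3; 24 -58.7 -50.3; 
top0 85 y [-23.4  23. ]
-24 -64.9 -53.0; -20 -64.9 -49.0; -16 -64.9 -62.9; -12 -64.9 -62.9; -8 -64.9 -62.9; -4 -64.9 -62.9; 0 -64.9 -62.9; 4 -64.8 -62.9; 8 -64.8 -62.9; 12 -64.8 -62.8; 16 -64.8 -62.8; 20 -64.8 -48.9; 24 -64.8 -48.9; 
scene0 145 y [-22.7  24.6]
-24 -65.0 -48.5; -20 -68.6 -48.1; -16 -68.2 -49.2; -12 -68.4 -63.3; -8 -68.0 -62.9; -4 -68.6 -63.1; 0 -68.2 -63.7; 4 -68.4 -63.3; 8 -67.9 -62.9; 12 -68.5 -64.6; 16 -68.1 -49.2; 20 -68.7 -48.9; 24 -67.9 -48.5; 
scene2 157 y [-22.7  26.2]
-24 -65.0 -48.5; -20 -68.6 -48.1; -16 -68.2 -49.2; -12 -68.8 -63.3; -8 -69.0 -62.9; -4 -68.6 -63.1; 0 -68.2 -63.7; 4 -68.8 -63.3; 8 -69.0 -62.9; 12 -68.5 -64.6; 16 -69.2 -49.2; 20 -68.7 -48.9; 24 -68.9 -48.5;
```

```bash
python3 -m crank '[[0,0,-0.006,0,0,20,15],[0,0,-0.006,0,0,40,15],[0,0,-0.006,0,0,46,15],[0,0,-0.006,0,0,46,15],[0,0,-0.006,0,0,46,15]]'
python3 - <<'E'
from h import *
from rig import optics
import pickle
goal((430.7,188.4,172,-1.65))
s=readout.sense(); f=optics.grab_frame("wrist"); t=optics.grab_frame("top"); c=optics.grab_frame("scene")
pickle.dump((f,s,t,c),open("w3.pkl","wb"))
u=[cv2.resize(i,None,fx=4,fy=4,interpolation=cv2.INTER_CUBIC) for i in (c["image"][215:315,270:370],f["image"][150:250,270:370])]
cv2.imwrite("pics/w3.png",np.hstack(u)[:,:,::-1])
for h in (.0655,.09): print(proj(c,[.4307,.1884,h])-[270,215], "x4")
E
```

```text
t: 5.38
tcp_pos: [0.4312, 0.1884, 0.1737]
tcp_rot: [-3.142, 0.0, 1.546]
wrist_force: [1.3, -1.1, 0.2]
opening: 0.0221
finger_force: 88.3
[-0.     0.     0.004] [ 0.  -0.5  1.7]
t 5.38 tcp [431.2 188.4 173.7] axis -1.42 q [ 0.31  0.29  1.92 -0.    0.93  0.34] F [ 1.3 -1.1  0.2] op 22.1 88.31426739692688
[[34.7882964  55.24501312]] x4
[[34.52612088 47.89797233]] x4
```

View pics/w3.png

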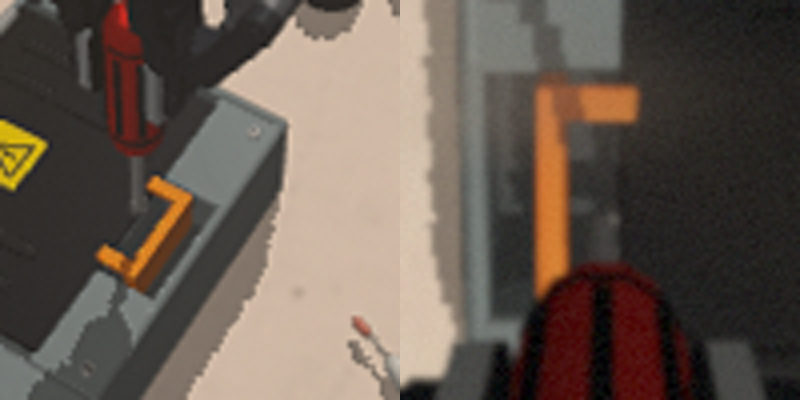

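The left panel shows the blade tip at crop (138,212), i.e. above the middle of the slot and between the hooks at (170,188) and (110,258). This matches the prediction, so I insert.

```bash
python3 -m crank '[[0,0,0.004,0,-0.4,6,15],[0,0,0.004,0,-0.4,12,15],[0,0,0.004,0,-0.4,15,15],[0,0,0.004,0,-0.4,15,15]]'; python3 -m crank '[[0,0,0,0,0,6,15],[0,0,0,0,0,11,15],[0,0,0,0,0,11,15]]'
python3 -c "
from h import *
goal((430.7,188.4,147,-1.65))"
```

```text
t: 5.87
tcp_pos: [0.4302, 0.1883, 0.1574]
tcp_rot: [-3.14, 0.0, 1.543]
wrist_force: [-0.1, 0.7, -1.0]
opening: 0.022
finger_force: 88.3
t: 6.12
tcp_pos: [0.4301, 0.1882, 0.1462]
tcp_rot: [-3.14, 0.001, 1.543]
wrist_force: [0.0, -0.2, -0.6]
opening: 0.0223
finger_force: 88.3
[-0.001  0.001  0.001] [ 0.2  0.6 -0.8]
t 6.12 tcp [430.1 188.2 146.2] axis -1.6 q [ 0.31  0.34  1.94 -0.    0.87  0.34] F [ 0.  -0.2 -0.6] op 22.3 88.3186787366867
```

```bash
python3 -m crank '[[0,0,0,0,-2,0,15],[0,0,0,0,-4,0,15],[0,0,0,0,-6,0,15],[0,0,0,0,-8,0,15],[0,0,0,0,-9.5,0,15],[0,0,0,0,-9.5,0,15],[0,0,0,0,-9.5,0,15],[0,0,0,0,-9.5,0,15],[0,0,0,0,-9.5,0,15],[0,0,0,0,-9.5,0,15],[0,0,0,0,-9.5,0,15],[0,0,0,0,-9.5,0,15]]'
python3 - <<'E'
from h import *
from rig import optics
goal()
c=optics.grab_frame("scene"); cv2.imwrite("pics/c4.png",c["image"][80:380,150:450][:,:,::-1])
E
```

```text
t: 7.12
tcp_pos: [0.4213, 0.1887, 0.1474]
tcp_rot: [3.141, -0.0, 1.543]
wrist_force: [4.3, 0.1, 1.9]
opening: 0.0225
finger_force: 88.8
t 7.12 tcp [421.3 188.7 147.4] axis -1.61 q [0.32 0.32 1.96 0.   0.86 0.35] F [4.3 0.1 1.9] op 22.5 88.76879811286926
```

View pics/c4.png

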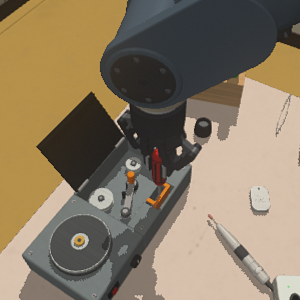

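The guard is open at crop (80,140) and the idler's orange post shows at (131,177). I back off, lift the driver out and go back to the block.

```bash
python3 -m crank '[[0,0,0,0,3,0,15],[0,0,0,0,6.5,0,15],[0,0,0,0,6.5,0,15],[0,0,0,0,6.5,-15,15],[0,0,0,0,6.5,-40,15],[0,0,0,0,6.5,-70,15],[0,0,0,0,6.5,-74,15],[0,0,0,0,6.5,-74,15]]'
python3 -c "
from h import *
goal((527,-111.8,221,-73.9))"
```

```text
t: 7.83
tcp_pos: [0.4277, 0.1886, 0.2223]
tcp_rot: [3.141, -0.001, 1.543]
wrist_force: [-0.8, -0.3, -1.1]
opening: 0.0221
finger_force: 88.5
[ 1.000e-03 -1.000e-03  1.262e+00] [-297.5  107.7    1.2]
t 7.83 tcp [427.7 188.6 222.3] axis -1.61 q [0.32 0.22 1.88 0.   1.04 0.34] F [-0.8 -0.3 -1.1] op 22.1 88.54117333889008
```

```bash
python3 -m crank '[[0,0,1.262,-297.5,107.7,0,15],[0,0,1.262,-297.5,107.7,0,15],[0,0,1.262,-297.5,107.7,0,15],[0,0,1.262,-297.5,107.7,0,15],[0,0,1.262,-297.5,107.7,0,15],[0,0,1.262,-297.5,107.7,0,15],[0,0,1.262,-297.5,107.7,0,15],[0,0,1.262,-297.5,107.7,0,15],[0,0,1.262,-297.5,107.7,0,15],[0,0,1.262,-297.5,107.7,0,15],[0,0,1.262,-297.5,107.7,0,15],[0,0,1.262,-297.5,107.7,0,15],[0,0,1.262,-297.5,107.7,0,15]]'
python3 - <<'E'
from h import *
from rig import optics
import pickle
goal((527,-111.8,180,-73.9))
t=optics.grab_frame("top"); c=optics.grab_frame("scene"); pickle.dump((t,c),open("w5.pkl","wb"))
cv2.imwrite("pics/c5.png",cv2.resize(c["image"][70:220,270:420],None,fx=4,fy=4)[:,:,::-1])
for h in (.07,.117,.177): print((proj(c,[.527,-.1118,h])-[270,70])*4)
E
```

```text
t: 8.92
tcp_pos: [0.5265, -0.1115, 0.2204]
tcp_rot: [-3.141, 0.001, 0.285]
wrist_force: [-0.3, 0.2, 0.2]
opening: 0.0223
finger_force: 88.5
[-0.001  0.001  0.004] [ 0.5  0.5 40.4]
t 8.92 tcp [ 526.5 -111.5  220.4] axis -73.66 q [-0.3   0.35  1.7   0.    1.09  0.99] F [-0.3  0.2  0.2] op 22.3 88.51424396038055
[[270.59726894 306.32880404]]
[[274.28192375 241.03965783]]
[[279.44117742 149.62179507]]
```

View pics/c5.png

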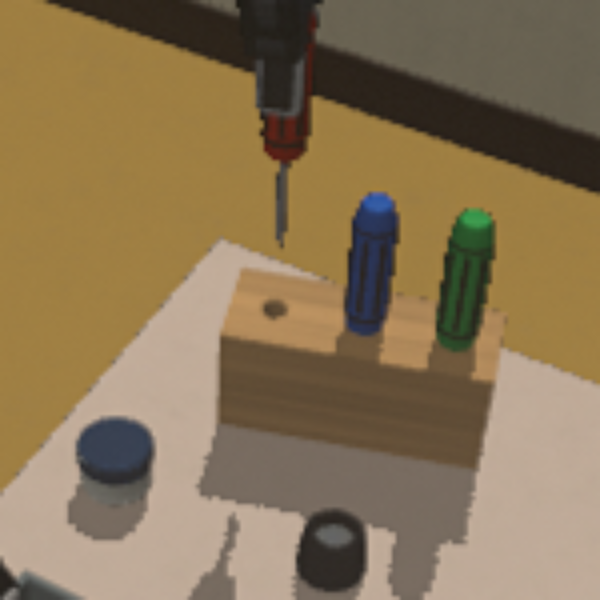

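The hole is at (275,309) and the tip at (281,245). Both have the same small calibration offset from prediction, so the tip is above the hole. I lower it.

```bash
python3 -m crank '[[0,0,0,0.3,0.3,20,15],[0,0,0,0.3,0.3,40,15],[0,0,0,0.3,0.3,50,15],[0,0,0,0.3,0.3,60,15],[0,0,0,0.3,0.3,60,15]]'; python3 -c "
from h import *
goal((527,-111.8,113.8,-73.9))"
```

```text
t: 9.43
tcp_pos: [0.5266, -0.1118, 0.1597]
tcp_rot: [-3.14, 0.002, 0.282]
wrist_force: [-0.1, -0.1, -0.6]
opening: 0.0223
finger_force: 88.5
[-0.001  0.002  0.001] [ 0.5  0.2 45.9]
t 9.43 tcp [ 526.6 -111.8  159.7] axis -73.85 q [-0.3   0.43  1.76  0.    0.96  0.99] F [-0.1 -0.1 -0.6] op 22.3 88.51011157035828
```

Tip is 13 mm into the hole without force. I go down and let go, then raise the open hand.

```bash
python3 -m crank '[[0,0,0,0.3,0,15,15],[0,0,0,0.3,0,30,15],[0,0,0,0.3,0,40,15],[0,0,0,0.3,0,46,15],[0,0,0,0.3,0,46,15],[0,0,0,0.3,0,46,15]]' && python3 -m crank '[[0,0,0,0,0,0,30],[0,0,0,0,0,0,50],[0,0,0,0,0,0,85],[0,0,0,0,0,0,85],[0,0,0,0,0,0,85],[0,0,0,0,0,0,85],[0,0,0,0,0,0,85]]'; python3 -c "
from h import *
goal((527,-111.8,250,-73.9))"
```

```text
t: 9.93
tcp_pos: [0.5279, -0.1121, 0.1157]
tcp_rot: [3.141, -0.0, 0.281]
wrist_force: [0.2, -0.1, -1.2]
opening: 0.0222
finger_force: 88.5
t: 10.52
tcp_pos: [0.5276, -0.112, 0.1154]
tcp_rot: [3.142, -0.0, 0.281]
wrist_force: [0.9, 0.0, 0.2]
opening: 0.0851
finger_force: 0.0
[ 0. -0. -0.] [  -0.5   -0.4 -134.6]
t 10.52 tcp [ 527.6 -112.   115.4] axis -73.91 q [-0.3   0.49  1.78 -0.    0.86  0.99] F [0.9 0.  0.2] op 85.1 0.0
```

```bash
python3 -m crank '[[0,0,0,0,0,-40,85],[0,0,0,0,0,-80,85],[0,0,0,0,0,-120,85],[0,0,0,0,0,-135,85],[0,0,0,-60,-60,-135,85],[0,0,0,-60,-60,-135,85],[0,0,0,-60,-60,-135,85]]'
python3 - <<'E'
from h import *
from rig import optics
import pickle
goal()
t=optics.grab_frame("top"); c=optics.grab_frame("scene"); pickle.dump((t,c),open("w6.pkl","wb"))
o=np.array([486.7,186.8]); yaw=np.radians(-1.65); A=np.array([[np.cos(yaw),np.sin(yaw)],[-np.sin(yaw),np.cos(yaw)]])
for n,g in (("top",t),("scene",c)):
    w=cloud(g); hsv=cv2.cvtColor(g["image"],cv2.COLOR_RGB2HSV); H,S,V=[hsv[...,i] for i in range(3)]
    q=(w[...,:2]*1000-o)@A.T; z=w[...,2]
    b=(abs(q[...,0]-6)<50)&(abs(q[...,1])<74)
    m=(H>5)&(H<18)&(S>150)&b&(abs(z-.056)<.003)
    print(n,"post",m.sum(),q[m].mean(0) if m.any() else "",z[m].mean(), cv2.minEnclosingCircle(q[m].astype(np.float32)))
    m=b&(abs(z-.0365)<.0022); print("z37",m.sum(),np.median(q[m],0) )
    m=((H<6)|(H>174))&(S>150)&(z>.085)&(abs(w[...,0]-.527)<.03)&(abs(w[...,1]+.112)<.04); print("red",m.sum(),w[m].mean(0).round(4),z[m].max())
a=cv2.resize(t["image"][185:285,200:300],None,fx=4,fy=4,interpolation=cv2.INTER_CUBIC)
d=cv2.resize(c["image"][90:390,170:420],(333,400))
cv2.imwrite("pics/t6.png",np.hstack([a,d])[:,:,::-1])
E
```

```text
t: 11.1
tcp_pos: [0.4478, -0.0684, 0.2494]
tcp_rot: [-3.139, 0.004, 0.282]
wrist_force: [0.3, -0.3, 0.2]
opening: 0.0854
finger_force: 0.0
t 11.1 tcp [447.8 -68.4 249.4] axis -73.86 q [-0.25  0.16  1.87  0.    1.11  1.03] F [ 0.3 -0.3  0.2] op 85.4 0.0
top post 30 [  5.24742324 -11.71707305] 0.05620857872262649 ((5.529930114746094, -11.273229598999023), 5.930392742156982)
z37 45 [-20.70019607  48.36905554]<stdin>:14: RuntimeWarning: Mean of empty slice.
  ret = um.true_divide(
Traceback (most recent call last):
ValueError: zero-size array to reduction operation maximum which has no identity
```

Run:
```python
from h import *
import pickle
t,c=pickle.load(open("w6.pkl","rb"))
for n,g in (("top",t),("scene",c)):
    w=cloud(g); hsv=cv2.cvtColor(g["image"],cv2.COLOR_RGB2HSV); H,S,V=[hsv[...,i] for i in range(3)]; z=w[...,2]
    m=((H<6)|(H>174))&(S>150)&(z>.085)&(abs(w[...,0]-.527)<.03)&(abs(w[...,1]+.112)<.04); print(n,"red",m.sum(),w[m].mean(0).round(4) if m.any() else "",z[m].max() if m.any() else "")
a=cv2.resize(t["image"][185:285,200:300],None,fx=4,fy=4,interpolation=cv2.INTER_CUBIC)
d=cv2.resize(c["image"][90:390,170:420],(333,400))
cv2.imwrite("pics/t6.png",np.hstack([a,d])[:,:,::-1])
goal((517.3,171.9,250,88.35))
```

```text
top red 0  
scene red 164 [ 0.5241 -0.105   0.13  ] 0.15721741067494777
[ 1.000e-03  0.000e+00 -2.831e+00] [ 129.5 -214.9    0.7]
t 11.2 tcp [452.6 -70.5 250.7] axis -73.87 q [-0.26  0.17  1.86 -0.    1.11  1.03] F [ 0.2 -0.4 -0.5] op 85.3 0.0
```

View pics/t6.png

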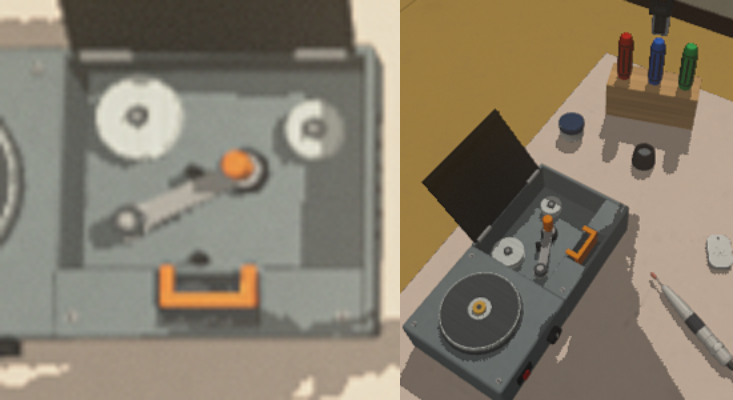

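The driver stands in its hole (right panel, 625,55). In the left panel the orange post is at (237,165), the pivot stud at (128,218), and the space behind the post is free. Now over the bay with fingers closed.

```bash
python3 -m crank '[[0,0,-2.83,130,-215,0,40],[0,0,-2.83,130,-215,0,0],[0,0,-2.83,130,-215,0,0],[0,0,-2.83,130,-215,0,0],[0,0,-2.83,130,-215,0,0],[0,0,-2.83,130,-215,0,0],[0,0,-2.83,130,-215,0,0],[0,0,-2.83,130,-215,0,0],[0,0,-2.83,130,-215,0,0],[0,0,-2.83,130,-215,0,0],[0,0,-2.83,130,-215,0,0],[0,0,-2.83,130,-215,0,0],[0,0,-2.83,130,-215,0,0],[0,0,-2.83,130,-215,0,0],[0,0,-2.83,130,-215,0,0],[0,0,-2.83,130,-215,0,0],[0,0,-2.83,130,-215,0,0],[0,0,-2.83,130,-215,0,0],[0,0,-2.83,130,-215,0,0],[0,0,-2.83,130,-215,0,0]]' 40
python3 -m crank '[[0,0,-0.12,0,0,0,0],[0,0,-0.24,0,0,0,0],[0,0,-0.33,0,0,0,0],[0,0,-0.33,0,0,0,0],[0,0,-0.33,0,0,0,0]]'
python3 -c "
from h import *
goal((517.3,171.9,80,88.35),(517.3,171.9,44,88.35))"
```

```text
t: 12.87
tcp_pos: [0.5199, 0.1716, 0.2501]
tcp_rot: [3.141, 0.0, 2.787]
wrist_force: [-0.4, 0.2, 0.1]
opening: -0.0003
finger_force: 0.0
t: 13.28
tcp_pos: [0.5195, 0.1715, 0.2501]
tcp_rot: [3.142, 0.0, 3.108]
wrist_force: [0.0, -0.1, 0.3]
opening: 0.0001
finger_force: 0.0
[ 0.     0.    -0.005] [  2.2   0.3 170.1]
[ 0.     0.    -0.005] [  2.2   0.3 206.1]
t 13.28 tcp [519.5 171.5 250.1] axis 88.05 q [ 0.23  0.33  1.65 -0.    1.16 -1.3 ] F [ 0.  -0.1  0.3] op 0.1 0.0
```

```bash
python3 -m crank '[[0,0,-0.005,1,0,40,0],[0,0,-0.005,1,0,80,0],[0,0,-0.005,1,0,120,0],[0,0,-0.005,1,0,150,0],[0,0,-0.005,1,0,170,0],[0,0,-0.005,1,0,185,0],[0,0,-0.005,1,0,197,0],[0,0,-0.005,1,0,206,0],[0,0,-0.005,1,0,206,0],[0,0,-0.005,1,0,206,0]]'
python3 - <<'E'
from h import *
from rig import optics
goal((518,171.9,44,88.35))
c=optics.grab_frame("scene"); s=readout.sense(); f=optics.grab_frame("wrist")
cv2.imwrite("pics/c7.png",np.hstack([cv2.resize(c["image"][190:330,200:340],(400,400)),f["image"][:,120:520]])[:,:,::-1])
E
```

```text
t: 14.12
tcp_pos: [0.518, 0.1717, 0.0445]
tcp_rot: [3.142, 0.0, 3.115]
wrist_force: [0.6, 0.3, 0.0]
opening: -0.0
finger_force: 0.0
[0.    0.    0.002] [0.  0.2 0.5]
t 14.12 tcp [518.  171.7  44.5] axis 88.47 q [ 0.23  0.62  1.79 -0.    0.73 -1.31] F [0.6 0.3 0. ] op -0.0 0.0
```

View pics/c7.png

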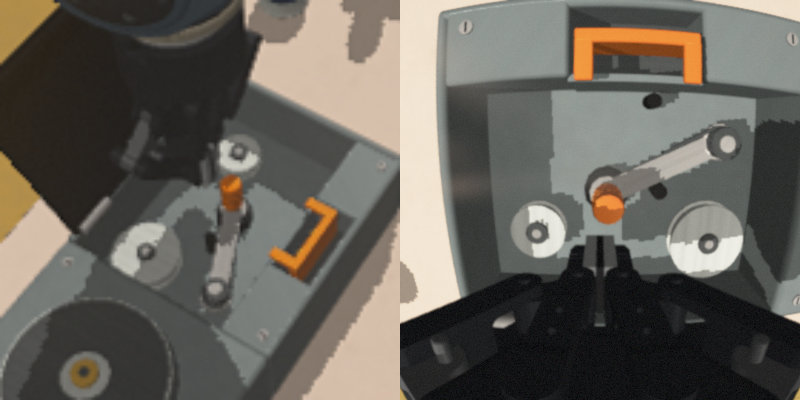

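The closed fingers stand right behind the post (right panel: post (608,205), fingertips (600,240)), and the stop peg is at (652,100). I push towards the front.

```bash
python3 -m crank '[[0,0,0,4,0,0,0],[0,0,0,8,0,0,0],[0,0,0,12,0,0,0],[0,0,0,16,0,0,0],[0,0,0,20,0,0,0],[0,0,0,24,0,0,0],[0,0,0,28,0,0,0],[0,0,0,32,0,0,0],[0,0,0,36,0,0,0],[0,0,0,40,0,0,0],[0,0,0,44,0,0,0],[0,0,0,44,0,0,0],[0,0,0,44,0,0,0]]'; python3 -m crank '[[0,0,0,2,0,0,0],[0,0,0,4,0,0,0],[0,0,0,6,0,0,0],[0,0,0,6,0,0,0],[0,0,0,6,0,0,0]]'
```

```text
t: 15.3
tcp_pos: [0.4747, 0.1727, 0.0452]
tcp_rot: [3.141, 0.004, 3.116]
wrist_force: [5.8, -3.5, 0.6]
opening: 0.0001
finger_force: 2.8
t: 15.72
tcp_pos: [0.4689, 0.173, 0.0452]
tcp_rot: [3.141, 0.004, 3.116]
wrist_force: [5.6, -2.3, 1.4]
opening: 0.0002
finger_force: 2.9
```

```bash
python3 -m crank '[[0,0,0,1,0,0,0],[0,0,0,2,0,0,0],[0,0,0,2,0,0,0],[0,0,0,2,0,0,0]]';python3 -m crank '[[0,0,0,1,0,0,0],[0,0,0,2,0,0,0],[0,0,0,2,0,0,0],[0,0,0,2,0,0,0]]'; python3 -m crank '[[0,0,0,1,0,0,0],[0,0,0,2,0,0,0],[0,0,0,2,0,0,0],[0,0,0,2,0,0,0]]'
```

```text
t: 16.05
tcp_pos: [0.467, 0.1732, 0.0452]
tcp_rot: [3.141, 0.004, 3.116]
wrist_force: [5.5, -0.1, -1.3]
opening: 0.0001
finger_force: 3.0
t: 16.38
tcp_pos: [0.4651, 0.1734, 0.0452]
tcp_rot: [3.14, 0.004, 3.116]
wrist_force: [6.9, 0.3, -0.7]
opening: 0.0
finger_force: 3.2
t: 16.72
tcp_pos: [0.4635, 0.1736, 0.0453]
tcp_rot: [3.14, 0.005, 3.116]
wrist_force: [7.7, 1.6, -1.7]
opening: -0.0002
finger_force: 4.0
```

```bash
python3 -m crank '[[0,0,0,1,0,0,0],[0,0,0,2,0,0,0],[0,0,0,2,0,0,0],[0,0,0,2,0,0,0]]';python3 -m crank '[[0,0,0,1,0,0,0],[0,0,0,2,0,0,0],[0,0,0,2,0,0,0],[0,0,0,2,0,0,0]]'
python3 - <<'E'
from h import *
from rig import optics
goal()
s=readout.sense(); f=optics.grab_frame("wrist")
cv2.imwrite("pics/w8.png",f["image"][:,120:520][:,:,::-1])
E
```

```text
t: 17.05
tcp_pos: [0.4632, 0.1738, 0.0455]
tcp_rot: [3.139, 0.009, 3.116]
wrist_force: [16.7, -0.1, -8.0]
opening: -0.0004
finger_force: 7.9
t: 17.38
tcp_pos: [0.4629, 0.1739, 0.0458]
tcp_rot: [3.139, 0.013, 3.116]
wrist_force: [23.9, -2.1, -13.3]
opening: -0.0002
finger_force: 11.9
t 17.38 tcp [462.9 173.9  45.8] axis 88.53 q [ 0.27  0.55  1.94 -0.    0.64 -1.28] F [ 23.9  -2.1 -13.3] op -0.2 11.887017041444778
```

View pics/w8.png

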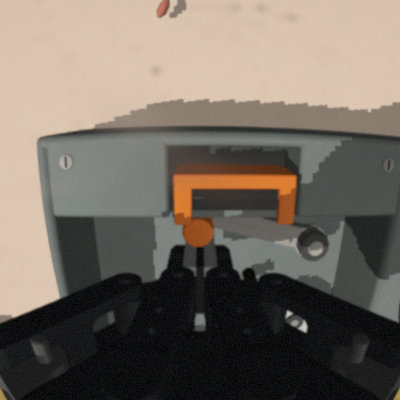

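The post (200,233) sits centred in front of the fingers. The push rose from 8 to 24 N with no further movement, so the idler is hard against its stop and the travel matches the prediction. I hand in.

```bash
python3 -c "
from rig import hand_in
print(hand_in())"
```

```text
the job is handed in; nothing more can be done
None
```

The job is handed in: the guard is open, the red screwdriver stands in its hole in the block, and the closed fingers hold the idler post against its stop with about 24 N; the judge returned no result.

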